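# Load a root plate into the imager

## Robot

A 6-joint arm with a two-finger parallel gripper is mounted at the origin on the work surface. World frame = base frame: x ahead of the robot, y to its left, z up, the work surface at z = 0. Lengths are in mm, angles in rad, forces in N, time in s.
With the tool pointing down it reaches from about 400 to 825 mm from the base axis. Payload 7 kg.
Tool frame: the origin (TCP) lies at the very end of the fingers, on their centre line; the grasp point (between the pads) lies 19 mm behind it; z points along the fingers, y is the line along which they close (so a half turn about z gives the same grasp; the last joint's range is limited). The gripper opens to 88 mm and grips with 3 to 60 N. Pads are 19 mm wide; open, the fingers measure 130 mm over their backs; the gripper's body (78 mm by 193 mm) begins 47 mm behind the grasp point.
Start: joints at [-0.956, 0.359, 0.012, 0, -1.224, -0.288], TCP at [216.657, -639.261, 226.561] pointing down, gripper open.
Joint ranges: [-3.07, 3.07], [-1.43, 2.12], [-1.02, 1.25], [-3.03, 1.67], [-3.05, -0], [-3.03, 3.03]. Speed limits (rad/s): [2.39, 2.39, 3.01, 3.14, 3.14, 3.14].

## Interface

Orientations are given as a unit quaternion [x, y, z, w].
In Python, from plant import bot gives the robot as it stands. Calls block until the motion is done:
- bot.move_ptp(position, orientation): joint-space move of the TCP to a pose.
- bot.line_to(position, velocity=150, ori=None): straight line of the TCP; ori=None keeps the orientation; velocity is the mean speed in mm/s.
- bot.move_joints(angles): joint-space move.
- bot.move_gripper(opening, force=None): finger opening in mm; force is the grip in N (None keeps the last); returns when the fingers have stopped.
- bot.pause(seconds).
- bot.solve_ik(position, orientation): joint angles nearest the present ones, or None.
- bot.read_state(): the state.
- bot.camera(name): name is "scene" or "top"; returns the picture (480x640x3 uint8, red, green, blue); there is no depth.
- bot.get_calibration(name): a dict with "fx", "fy", "cx", "cy" (pixels), "view" (4x4, takes a point from world to camera coordinates). Camera axes: x right, y up, looking along -z (the intrinsics and any distortion apply to the point x, -y, -z); pixel columns grow to the right and rows downward; lengths in mm; the calibration is good to about 2 mm. A picture is of the moment at which its call begins. get_calibration takes no time and is no camera call.
A pose or a line that the arm cannot do raises bot.Unreachable and nothing moves.
- bot.close_job(): hands the job in; it is judged then, once.
The state is a dict: "t": time; "joint_pos": joint angles; "qvel": joint speeds; "tau": joint torques, N m; "tcp_pos": TCP position; "eef_rot": TCP orientation; "contact_force": force on the tool from outside, world axes, zero at the start; "moment": the same for the moment, N m; "width": finger opening in mm; "finger_force": force on a finger pad.
Only numpy, scipy, OpenCV 4.12 (cv2) and the standard library are available. Lean on these libraries where they do the work, as an engineer would, in place of code of your own. Each camera call takes 0.05 s, during which the arm holds its last target. There are 200 camera calls.

## Task

Take the root plate (the taller of the two things in the rack, with the flat full-faced grip) out of the rack and push it blade first down through the slot on top of the root imager until its grip sits fully home on the slot bar, then let go. Feel for the slot and work gently: the plate is brittle, so do not jam it against the imager with more than about 30 N. Leave everything else on the bench where it is.

Things in the scene. Friction and masses are not known exactly. Their poses are not given: they have to be found in the camera images.
- plate: Root plate, loose, about 120 g: grey plastic blade 6 mm thick (its x), 80 wide (y), 85 tall (z). Origin: middle of the blade's lower edge; z up, towards the grip. The same either way round. Starts upright in one of the rack's wells, origin 12 mm above the bench. Fully home in the imager, its origin is 40 mm above the imager's.
- plate_grip (a point): Centre of the plate's top part, 102 mm above its origin: a black block grip 14 mm thick (x), 50 wide (y), 34 tall (85 to 119 mm above the plate's origin). It overhangs each face of the blade by 4 mm (this seats on the slot bar) and is 15 mm narrower than the blade at each end.
- scraper: Not to be moved: a shorter loose tool standing in the other well, a grey blade 6 x 80 x 55 mm with a black ball knob of 26 mm diameter on a short stem, top 96 mm above its origin (middle of its lower edge).
- rack: Fixed steel rack, base 190 (x) x 110 (y) x 12 mm. Two wells at x = -45 and +45 mm, each 8 mm wide (x), 86 mm long (y), between 4 mm walls that rise to 45 mm above the bench; well floors 12 mm above it. Origin: middle of the underside, on the bench.
- imager: Root imager, a fixed white housing 180 x 180 mm, 119 mm high; origin: middle of its underside, on the bench; z up. Inside is a stiff lift that the blade's lower edge meets 75 to 95 mm above the origin and must push down: it yields at about 6 N, does not spring back, and the plate's weight does not move it.
- bar_mid (a point): Middle of the imager's top, 125 mm above its origin, at the top face of a clamped aluminium slot bar 90 (x) x 130 (y) x 6 mm. The slot is 8.4 mm wide (x), 86 long (along y, centred on this point in y), guide walls 25 mm deep. In x the slot's middle lies up to 9 mm to either side of this point, unmeasured (the bar is clamped by hand; it stays put in use).
- ears (a point): Point 36 mm to the +y side of bar_mid. The bar has two guide ears at y = -36 and +36 mm from its middle, each 7 mm thick (x), 12 wide (y), 16 high above the bar, at the slot's +x edge, their -x faces flush with that slot wall. A blade slid along just above the bar towards the imager's +x stops against them over the slot, 1.2 mm to the +x side of its middle.
- bowl: bystander: loose green bowl, 100 mm wide, 45 mm high; origin under its middle.
- pot: bystander: small loose black plant pot, 60 mm wide, 60 mm high, with a seedling to 105 mm; origin under its middle.
- magnifier: bystander: white hand magnifier lying flat, 14 mm thick, ring 98 mm wide, handle towards its -x; origin under the ring's middle.
- vial: bystander: small loose capped jar, 40 mm wide, 50 mm high; origin under its middle.
There are look-alikes about, which are no part of the job. Leave any purple look-alike of the rack alone. What is shaped like the plate but blue is not meant.

How it is judged (in metres and radians):
On the way, in this order (a step that is already met when the one before it is completed fails the run):
1. the plate is lifted clear of the rack (z of plate in the frame of rack above 0.06 m), for 0.1 s.
2. the blade's lower edge is in the slot (z of plate in the frame of imager between 0.045 and 0.115 m and angle between plate's own z axis and vertical below 0.2 rad and x of plate in the frame of imager between -0.013 and 0.013 m and y of plate in the frame of imager between -0.008 and 0.008 m), for 0.1 s.
At the end, for the whole second after the job is handed in: The plate stands in the imager's slot, its origin 36 to 42.5 mm above the imager's (grip seated on the slot bar within 2.5 mm), within 13 mm (x) and 8 mm (y) of the imager's middle, upright within 0.08 rad, at rest (below 20 mm/s) and released (z of plate in the frame of imager between 0.036 and 0.0425 m and x of plate in the frame of imager between -0.013 and 0.013 m and y of plate in the frame of imager between -0.008 and 0.008 m and angle between plate's own z axis and vertical below 0.08 rad and linear speed of plate below 0.02 m/s); the robot touches nothing.
It fails at once if the plate is pressed against the imager (housing, slot bar or lift) with more than 30 N (contact force between plate and imager above 30 N).
It fails at once if the scraper is moved more than 30 mm (distance of scraper from where it was at the start of the episode above 0.03 m).
It fails at once if the bowl, magnifier, pot or small jar is moved more than 30 mm (distance of any of bowl, magnifier, pot, vial from where it was at the start of the episode above 0.03 m).
It also fails if it takes over 56 s, if anything falls off the work surface, if the arm or the gripper's body presses on something with over 40 N, if the wrist force passes 120 N, or if a joint passes its speed limit or range.

## Working session

There is one attempt and no reset: what is moved stays moved. The work goes in short steps, each a Python script; the robot and the scene stay as the last script left them, time stands still between calls to the robot, and variables do not carry over. Pictures are saved under pics/ and viewed, at most 10 in all, crops included, and the job is handed in when it is done.

```bash
mkdir -p pics; ls
python3 - <<'E'
from plant import bot
import cv2,json,numpy as np
np.set_printoptions(precision=4,suppress=True)
for n in("scene","top"):
    cv2.imwrite(f"pics/{n}0.png",bot.camera(n)[:,:,::-1]); c=bot.get_calibration(n); print(n,{k:(v if k!="view" else np.array(v)) for k,v in c.items()})
s=bot.read_state();print(s)
E
```

```text
pics
scene {'fx': 542.8154404789099, 'fy': 542.8154404789099, 'cx': 322.20466523060225, 'cy': 232.86372730639565, 'view': array([[   -0.6362,     0.7715,     0.0085,   381.7106],
       [   -0.608 ,    -0.5081,     0.61  ,   195.49  ],
       [    0.475 ,     0.3829,     0.7923, -1455.8288],
       [    0.    ,     0.    ,     0.    ,     1.    ]])}
top {'fx': 539.937053796472, 'fy': 539.937053796472, 'cx': 327.37431501092107, 'cy': 241.37303292845544, 'view': array([[   -0.0201,    -0.9995,    -0.0242,   -60.3265],
       [    0.9922,    -0.0229,     0.1225,  -493.4821],
       [   -0.123 ,    -0.0216,     0.9922, -1067.8823],
       [    0.    ,     0.    ,     0.    ,     1.    ]])}
{'t': 0.1, 'joint_pos': array([-0.9559,  0.3593,  0.0111, -0.0003, -1.2241, -0.2881]), 'qvel': array([ 0.0005, -0.0002,  0.0019,  0.0034, -0.0015,  0.0005]), 'tau': array([  0.0006, -58.4162,  29.375 ,   7.0155,   0.0102,  -0.0001]), 'tcp_pos': array([ 216.5006, -638.8593,  225.6867]), 'eef_rot': array([-0.1626,  0.9867,  0.0007, -0.0002]), 'contact_force': array([ 0.2688, -0.0579, -0.0933]), 'moment': array([0.0224, 0.0498, 0.0298]), 'finger_force': 0.0, 'width': 87.97474677590134}
```

View pics/scene0.png

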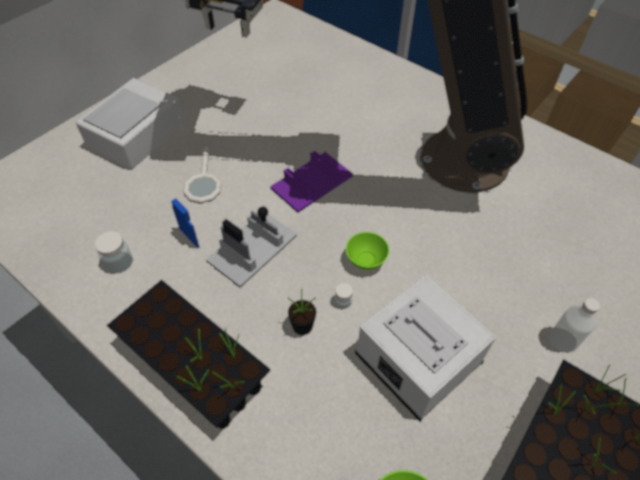

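View pics/top0.png

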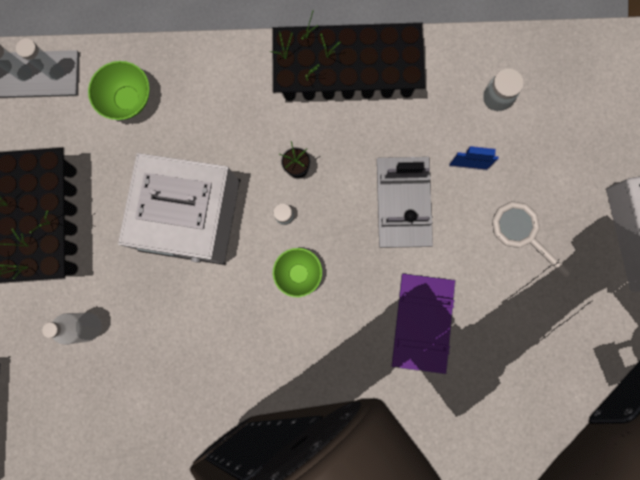

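The scene view shows the rack with the plate at about (235,235) and the scraper at (265,218). The blue look-alike is at (185,222), the purple rack at (312,182) and the imager at (425,340). In the top view the plate grip is at (410,168), the scraper knob at (411,215) and the imager at (175,205). There is a second white housing at the scene's far left, without a slot bar. The candidates for the plate are the black grip in the grey rack, which fits, the blue one, and the ball-knob scraper. I'll confirm in an enlarged crop.

Run:
```python
import cv2,numpy as np
s=cv2.imread("pics/scene0.png");t=cv2.imread("pics/top0.png")
def crop(im,x,y,w,h,k): return cv2.resize(im[y:y+h,x:x+w],None,fx=k,fy=k,interpolation=cv2.INTER_CUBIC)
a=np.hstack([crop(t,370,150,80,60,5)  ,crop(t,110,150,80,60,5)])
a=np.hstack([crop(t,365,145,80,110,5),crop(t,115,150,80,110,5)])
# layout: top imager (130x110 x3=390x330?) 
A=crop(t,370,150,66,100,6); B=crop(t,115,145,133,100,6)[:, :]
cv2.imwrite("pics/c1.png",np.hstack([A,B])[:600,:800]) if False else None
cv2.imwrite("pics/c1.png",np.hstack([crop(t,370,150,66,100,6),crop(t,130,150,66,100,6)]))
cv2.imwrite("pics/c2.png",np.hstack([crop(s,200,195,100,150,4),crop(s,350,275,100,150,4)]))
```

```text
(no output)
```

View pics/c1.png

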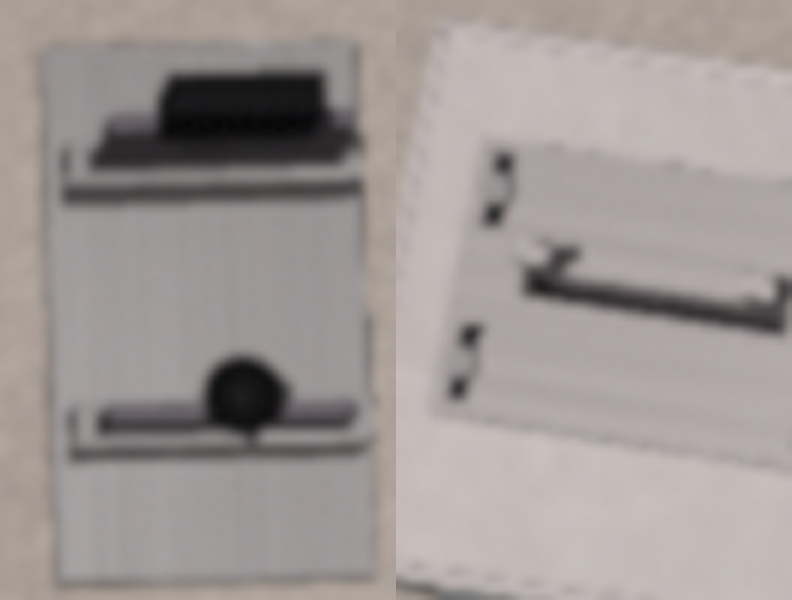

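View pics/c2.png

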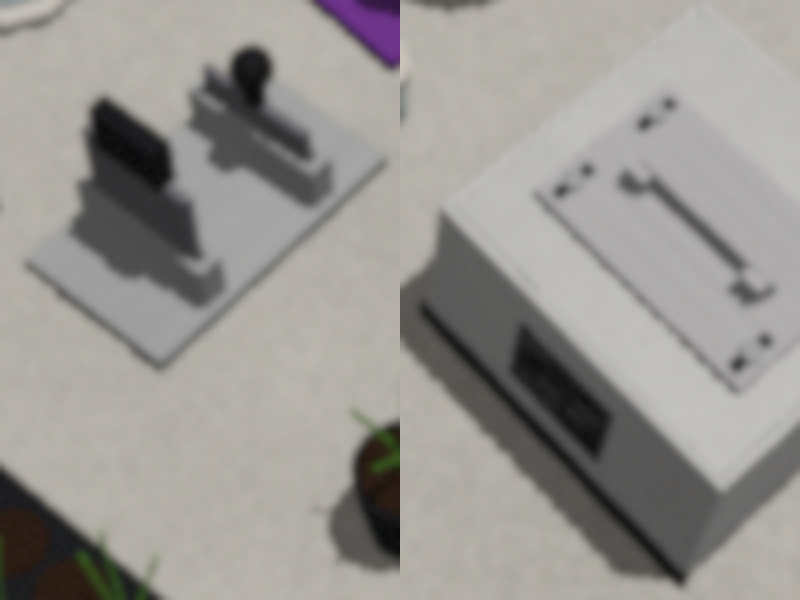

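Confirmed: the plate is the tall grey blade with the black block grip, in the grey rack's +x well (top-view grip at about (410,168)). The ears are on the slot's world +x side. Next is one larger view of the imager, then fitting the poses.

Run:
```python
import cv2
t=cv2.imread("pics/top0.png")
cv2.imwrite("pics/c3.png",cv2.resize(t[150:265,115:245],None,fx=5,fy=5,interpolation=cv2.INTER_CUBIC))
```

```text
(no output)
```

View pics/c3.png

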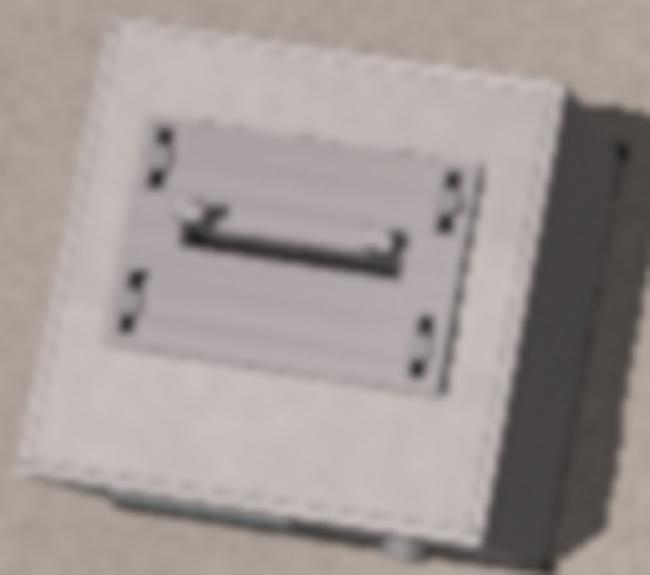

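The top view shows the housing's top corners at (137,154), (229,167), (212,259) and (119,244). The bar corners are at (145,174), (212,183), (204,229) and (136,219). The slot runs from (151,198) to (195,204), with the ears on its upper (+x) side.

```bash
cat > h.py <<'E'
import numpy as np
from plant import bot
from scipy.optimize import least_squares
from scipy.spatial.transform import Rotation as R
np.set_printoptions(precision=3,suppress=True)
C={n:bot.get_calibration(n) for n in("scene","top")}
def proj(n,P):
    c=C[n];V=np.array(c["view"]);p=np.atleast_2d(P)@V[:3,:3].T+V[:3,3]
    return np.c_[c["cx"]+c["fx"]*p[:,0]/-p[:,2],c["cy"]+c["fy"]*p[:,1]/p[:,2]]
def w(pose,L):
    x,y,a=pose;L=np.atleast_2d(L).astype(float)
    return np.c_[x+L[:,0]*np.cos(a)-L[:,1]*np.sin(a),y+L[:,0]*np.sin(a)+L[:,1]*np.cos(a),L[:,2]]
def fit(obs,p0):
    f=lambda p:np.concatenate([(proj(n,w(p,L))-px).ravel() for n,L,px in obs])
    r=least_squares(f,p0,loss="soft_l1");return r.x,r.fun.reshape(-1,2)
def box(a,b,z):return np.array([[a,b,z],[a,-b,z],[-a,-b,z],[-a,b,z]])  # TL TR BR BL in the top view
def down(yaw): # tool down, closing axis (tool y) at world angle yaw
    y=np.array([np.cos(yaw),np.sin(yaw),0]);z=np.array([0,0,-1.])
    return R.from_matrix(np.c_[np.cross(y,z),y,z]).as_quat()
E
python3 - <<'E'
from h import *
for n in C: V=np.array(C[n]["view"]);print(n,"cam at",-V[:3,:3].T@V[:3,3])
c3=lambda L:np.array(L)/5+[115-.4,150-.4]
c1=lambda L:np.array(L)/6+[370-.4,150-.4]
s1=lambda L:np.array(L)/4+[200-.4,195-.4]
s2=lambda L:(np.array(L)-[400,0])/4+[350-.4,275-.4]
def pr(k,r):print(k,r[0],"\n",r[1].tolist() if 0 else np.round(r[1],1).tolist())
H=box(90,90,119)
hous=[("top",H,c3([[110,18],[568,86],[485,545],[18,470]])),("scene",H[[1,0,3]][:2],s2([[443,210],[722,490]]))]
pr("housing top only",fit(hous[:1],[600,250,-.15])); pr("both",fit(hous,[600,250,-.15]))
B=box(45,65,125)
bar=[("top",B,c3([[150,120],[484,163],[443,395],[106,347]])),("scene",B[[1,0]],s2([[537,192],[738,388]]))]
pr("bar top",fit(bar[:1],[600,250,-.15])); pr("bar both",fit(bar,[600,250,-.15]))
K=box(95,55,12)
rk=[("top",K,c1([[42,45],[358,42],[376,580],[57,583]])),("scene",K[[1,0,3]],s1([[27,263],[160,365],[385,160]]))]
pr("rack top",fit(rk[:1],[600,-150,0]));pr("rack both",fit(rk,[600,-150,0]))
rp=fit(rk,[600,-150,0])[0]
# plate grip, top face at z=12+119: corners in top crop, far edge
G=w(rp,[[45+7,25,131],[45+7,-25,131],[45-7,-25,131],[45-7,25,131]])
print("grip top face predicted in c1:",(proj("top",G)-[369.6,149.6])*6)
print("grip scene pred in c2:",(proj("scene",G)-[199.6,194.6])*4)
E
```

```text
scene cam at [1053.155  362.31  1030.996]
top cam at [ 357.11   -94.624 1118.506]
housing top only [557.056 217.119  -0.175] 
 [[0.1, -0.7], [0.3, -0.7], [-0.1, 0.4], [-0.3, 0.9]]
both [557.606 217.833  -0.173] 
 [[-0.4, -0.8], [-0.2, -1.1], [-0.3, 0.0], [-0.5, 0.8], [-1.3, -1.9], [0.2, -0.6]]
bar top [564.18  215.157  -0.163] 
 [[-0.2, -0.6], [0.1, -0.0], [0.2, 0.2], [-0.1, 0.3]]
bar both [564.736 215.68   -0.164] 
 [[-0.4, -0.9], [-0.2, -0.3], [-0.1, -0.0], [-0.4, 0.0], [-1.2, -1.5], [0.7, -0.8]]
rack top [ 574.608 -231.997   -0.009] 
 [[0.1, 0.1], [0.0, -0.3], [0.2, 0.0], [-0.3, 0.2]]
rack both [ 575.468 -231.506  -18.857] 
 [[-0.2, -0.3], [-0.3, -0.8], [-0.0, -0.4], [-0.5, -0.1], [-0.8, -1.7], [0.1, -0.7], [1.1, -1.6]]
grip top face predicted in c1: [[165.531  69.617]
 [326.393  66.561]
 [327.96  110.395]
 [166.822 113.408]]
grip scene pred in c2: [[153.033 155.198]
 [ 86.448 106.887]
 [105.582  91.301]
 [172.105 139.067]]
```

Run:
```python
from h import *
c=w((575.0,-231.8,-.0085),[45,0.5,0])[0][:2]; print(c)
best=None
for k in(-np.pi,0,np.pi):
    for psi in (-.0085+k,):
        q=bot.solve_ik([*c,230],down(psi)); q2=bot.solve_ik([560,217,260],down(-.168+k)); print(k,q,q2)
        if q is not None and q2 is not None:
            m=max(abs(q[5]),abs(q2[5]))
            if best is None or m<best[0]: best=(m,psi)
psi=best[1];o=down(psi)
bot.move_gripper(50,5)
bot.move_ptp([*c,230],o)
bot.line_to([*c,150],150); bot.line_to([*c,105],60)
f0=bot.read_state(); bot.move_gripper(8,5); s=bot.read_state()
print(psi,f0["contact_force"],s["contact_force"],s["width"],s["finger_force"],s["tcp_pos"],s["moment"],s["t"])
import cv2
for n in C: cv2.imwrite(f"pics/{n}1.png",bot.camera(n)[:,:,::-1])
```

```text
[ 620.003 -231.683]
-3.141592653589793 [-0.064  0.335 -0.014  0.    -1.221  0.055] [ 0.695  0.218 -0.108  0.    -1.245 -0.863]
0 None [ 0.695  0.218 -0.108  0.    -1.245  2.279]
3.141592653589793 [-0.064  0.335 -0.014  0.    -1.221  0.055] [ 0.695  0.218 -0.108  0.    -1.245 -0.863]
-3.1500926535897933 [ 0.167 -0.547 -0.426] [ 1.303 -0.353 -0.34 ] 14.189222273628793 4.990169182419777 [ 620.213 -231.676  105.07 ] [ 0.034 -0.089  0.032] 5.25
```

Run:
```python
from h import *
import cv2
bot.move_gripper(8,40)
s=bot.read_state();p=s["tcp_pos"];print(s["contact_force"],s["width"])
x,y=p[0],p[1]
bot.line_to([x,y,125],40); print(bot.read_state()["contact_force"])
bot.line_to([x,y,280],150)
s=bot.read_state();print(s["contact_force"],s["width"])
im=np.array([559.5,216.5,-.168])   # between housing and bar fits
P=w(im,[2,0,0])[0][:2]
bot.move_ptp([*P,270],down(im[2]-np.pi))
bot.line_to([*P,93+150],80)
s=bot.read_state();print(s["contact_force"],s["tcp_pos"],s["t"])
t=bot.camera("top")[:,:,::-1];sc=bot.camera("scene")[:,:,::-1]
cv2.imwrite("pics/top2.png",t);cv2.imwrite("pics/scene2.png",sc)
f=lambda i,x,y,w_,h_,k:cv2.resize(i[y:y+h_,x:x+w_],None,fx=k,fy=k,interpolation=cv2.INTER_CUBIC)
cv2.imwrite("pics/c4.png",np.hstack([f(t,115,145,100,120,4),f(sc,350,220,100,120,4)]))
```

```text
[1.661 0.37  0.638] 13.697981028301943
[ 0.239  1.071 -0.597]
[ 0.327  0.531 -0.802] 14.406897119202469
[-0.763 -0.778 -0.716] [561.582 215.764 242.715] 9.55
```

View pics/c4.png

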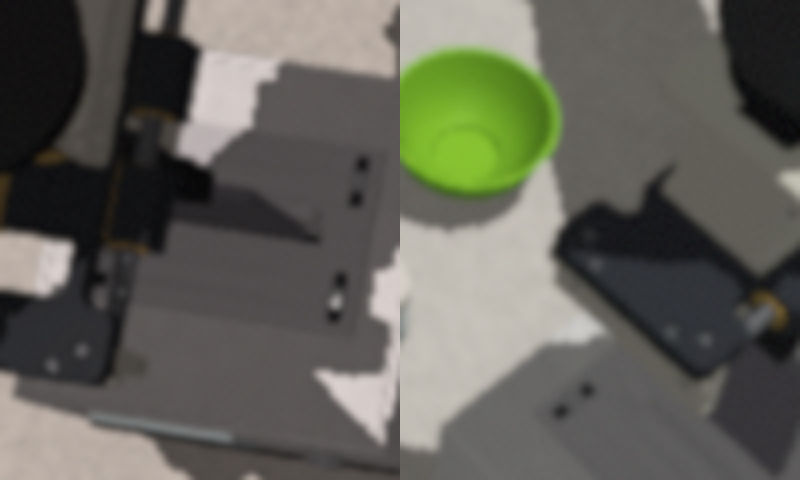

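Run:
```python
from h import *
im=np.array([559.5,216.5,-.168]); ex=np.array([np.cos(im[2]),np.sin(im[2]),0])
s=bot.read_state();R0=R.from_quat(s["eef_rot"])
print("pred corner px",proj("top",w((*s["tcp_pos"][:2],im[2]),[[3,-40,150],[3,-40,157]])))
at=lambda lx,ly,z:w(im,[lx,ly,93+z])[0]
bot.line_to(at(-4,0,150),60);bot.line_to(at(-4,0,131),40);bot.pause(.2)
b=bot.read_state()["contact_force"];print("base",b)
lx=-4;log=[]
while lx<14:
    lx+=1;bot.line_to(at(lx,0,131),20)
    s=bot.read_state();d=s["contact_force"]-b;log.append((lx,round(d@ex,1),round(d[2],1)))
    if d@ex<-3.5:break
bot.pause(.2);s=bot.read_state();d=s["contact_force"]-b
print(log,"\nend",d@ex,d,s["moment"],"local",((s["tcp_pos"]-[im[0],im[1],0])@ex),s["tcp_pos"],s["t"])
```

```text
pred corner px [[190.502 200.74 ]
 [189.444 199.983]]
base [-0.285  0.226 -0.271]
[(-3, np.float64(0.5), np.float64(-1.2)), (-2, np.float64(-0.4), np.float64(-0.7)), (-1, np.float64(0.1), np.float64(-0.4)), (0, np.float64(0.4), np.float64(-0.5)), (1, np.float64(0.5), np.float64(-1.1)), (2, np.float64(0.2), np.float64(-1.3)), (3, np.float64(0.3), np.float64(-0.3)), (4, np.float64(0.3), np.float64(-1.5)), (5, np.float64(-0.1), np.float64(-1.3)), (6, np.float64(-0.2), np.float64(-0.4)), (7, np.float64(0.5), np.float64(-1.2)), (8, np.float64(-1.6), np.float64(-0.1)), (9, np.float64(-4.8), np.float64(1.8))] 
end -4.702978238185521 [-4.314  2.687  2.46 ] [ 0.722  2.315 -0.156] local 8.248531631834762 [567.626 215.085 223.81 ] 14.175
```

```bash
cat >> h.py <<'E'
im=np.array([559.5,216.5,-.168]); ex=np.array([np.cos(im[2]),np.sin(im[2]),0])
at=lambda lx,ly,z:w(im,[lx,ly,93+z])[0]
E
python3 - <<'E'
from h import *
b=np.array([-.28,.22,-.9])
bot.line_to(at(6.4,0,131),20);bot.pause(.1)
for lx in(6.4,5.7,7.1,5.0):
    bot.line_to(at(lx,0,128),20);z=128;log=[]
    while z>114:
        z-=1;bot.line_to(at(lx,0,z),20)
        s=bot.read_state();d=s["contact_force"]-b;log.append((z,round(float(d@ex),1),round(float(d[2]),1)))
        if d[2]>4:break
    print(lx,log,s["tcp_pos"],s["moment"],s["t"])
    if z<=114:break
E
```

```text
6.4 [(127, 0.4, 0.3), (126, 1.2, -0.2), (125, 0.9, -0.3), (124, 0.9, 0.5), (123, -0.6, -0.2), (122, -0.4, 0.2), (121, 0.2, -0.1), (120, 0.9, 0.3), (119, 0.1, -0.9), (118, 1.2, 0.5), (117, 0.5, -0.9), (116, 1.2, 0.7), (115, 0.1, -0.7), (114, 0.4, 0.0)] [565.776 215.407 206.924] [0.083 0.102 0.03 ] 18.3583
```

It dropped into the slot with no resistance. Next I push it down against the lift, watching the force.

Run:
```python
from h import *
b=np.array([-.28,.22,-.9]);ey=np.array([-ex[1],ex[0],0]);z=114;log=[]
while z>37:
    z-=2 if z>46 else .5
    bot.line_to(at(6.4,0,z),20)
    s=bot.read_state();d=s["contact_force"]-b
    log.append((z,round(s["tcp_pos"][2]-93,1),*np.round([d@ex,d@ey,d[2]],1).tolist(),round(s["width"],1)))
    if d[2]>14 or max(abs(d@ex),abs(d@ey))>8:break
for l in log:print(*l)
print(s["t"],s["moment"])
```

```text
112 111.8 -0.1 -0.3 0.6 13.8
110 109.8 0.5 0.3 -0.7 13.6
108 107.9 0.5 -0.7 -0.1 13.9
106 105.8 0.0 0.5 0.5 14.1
104 103.8 0.5 0.1 1.1 13.8
102 101.8 0.4 -0.5 -0.4 13.3
100 99.8 0.2 -0.3 -0.6 13.9
98 97.8 0.9 0.3 0.2 13.9
96 95.8 -0.0 0.0 -1.0 13.6
94 93.8 0.3 -0.5 0.3 13.1
92 91.8 0.6 -0.9 -0.0 13.6
90 89.8 0.5 0.7 -0.4 13.7
88 87.8 0.7 0.3 0.4 13.9
86 86.2 0.8 -0.6 0.6 13.6
84 84.2 0.5 -0.5 2.6 13.8
82 82.0 0.8 0.2 3.0 13.6
80 79.9 1.2 -0.7 2.3 13.7
78 77.8 2.2 -0.0 2.5 14.1
76 75.8 2.4 0.5 3.0 14.3
74 73.8 1.9 -0.2 2.8 14.1
72 71.8 1.6 0.5 2.9 14.1
70 69.8 1.1 0.3 2.4 13.7
68 67.8 2.3 -0.1 3.3 13.7
66 65.7 1.1 0.5 2.0 14.0
64 63.7 1.6 0.6 2.8 13.7
62 61.7 2.0 1.0 1.8 13.6
60 59.7 0.9 0.5 2.1 13.6
58 57.7 2.1 1.2 1.5 13.8
56 55.7 1.4 0.1 2.6 13.9
54 53.7 1.0 -0.8 2.5 13.9
52 51.7 1.2 0.3 2.6 13.5
50 49.8 1.2 0.7 1.3 13.7
48 47.8 1.2 0.3 2.7 14.0
46 45.7 0.0 0.2 1.7 13.8
45.5 45.5 0.2 0.2 3.0 14.0
45.0 45.1 0.2 0.7 4.8 13.8
44.5 44.5 0.5 0.2 4.6 13.4
44.0 44.0 0.3 0.3 4.9 14.2
43.5 43.4 0.2 0.6 4.2 13.2
43.0 43.0 1.0 0.4 3.3 13.7
42.5 42.4 0.1 -0.1 3.8 13.6
42.0 41.9 1.2 -0.2 4.0 13.9
41.5 41.4 1.3 0.2 3.9 13.4
41.0 40.9 0.1 0.5 4.9 13.5
40.5 40.5 0.5 0.1 5.1 14.1
40.0 40.1 1.0 -0.3 4.9 13.8
39.5 40.0 -0.8 -0.1 8.3 13.9
39.0 40.0 -2.6 -1.0 11.4 13.8
38.5 39.9 -3.2 -2.6 14.6 13.5
30.6083 [-0.135  1.722 -0.016]
```

The hand stopped at exactly 40 mm while the force rose, so the grip is seated. I'll relax, release, retreat and check.

Run:
```python
from h import *
import cv2
bot.line_to(at(6.4,0,39.8),20);bot.pause(.2)
bot.move_gripper(8,10);bot.move_gripper(50,10)
s=bot.read_state();print(s["width"],s["contact_force"])
bot.line_to(at(6.4,0,80),60);bot.line_to(at(6.4,0,180),150)
bot.move_joints(np.array(bot.read_state()["joint_pos"])+[-.85,0,0,0,0,0])
s=bot.read_state();print(s["t"],s["tcp_pos"],s["contact_force"])
t=bot.camera("top")[:,:,::-1];sc=bot.camera("scene")[:,:,::-1]
f=lambda i,x,y,w_,h_,k:cv2.resize(i[y:y+h_,x:x+w_],None,fx=k,fy=k,interpolation=cv2.INTER_CUBIC)
cv2.imwrite("pics/c5.png",np.hstack([f(t,115,145,100,120,4),f(sc,350,260,100,120,4)]))
L=lambda z:[[7,25,z],[7,-25,z],[-7,-25,z],[-7,25,z]]
for n,o,k in(("top",[115,145],0),("scene",[350,260],400)):
    print(n,"seated grip top pred",((proj(n,w((*at(6.4,0,0)[:2],im[2]),L(159)))-o)*4+[k,0]).round().tolist())
```

```text
49.932222615681646 [-0.452  0.519  0.195]
35.525 [ 535.219 -281.817  271.76 ] [-0.182 -0.197 -0.204]
top seated grip top pred [[161.0, 182.0], [268.0, 197.0], [262.0, 227.0], [155.0, 212.0]]
scene seated grip top pred [[740.0, 296.0], [658.0, 220.0], [679.0, 203.0], [761.0, 277.0]]
```

View pics/c5.png

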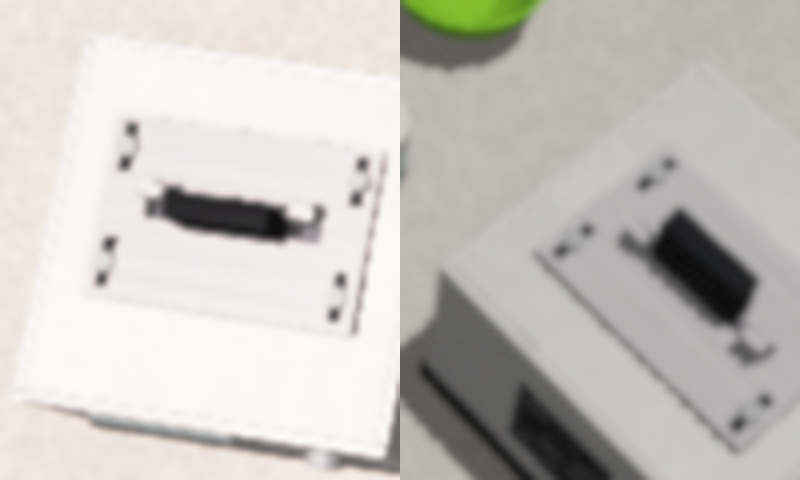

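The grip (top crop (165..290,190..240), about 34 mm of height showing in the scene view) sits upright on the bar between the ears, close to where the seated grip was predicted. The gripper is clear, so I'm handing in.

```bash
python3 -c "
from plant import bot
print(bot.close_job())"
```

```text
the job is handed in; nothing more can be done
None
```

The root plate is pushed down through the imager's slot with its grip seated on the slot bar and released; the wrist force reading peaked at about 15 N, and the job was handed in at about 36 s (no verdict was returned).

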